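# Feed a sample vial home through a guide channel with a push stick

### The arm

A 7-joint arm with a two-finger parallel gripper is mounted at the origin on a cart in front of the work surface, level with it; the furniture and walls round the work are solid. World frame = base frame: x ahead of the robot, y to its left, z up, the work surface at z = 0. Lengths are in m, angles in rad, forces in N, time in s.
With the tool pointing down it reaches from about 0.4 to 0.925 m from the base axis. Payload 4.1 kg.
Tool frame: the origin (TCP) lies at the very end of the fingers, on their centre line; the grasp point (between the pads) lies 19 mm behind it; z points along the fingers, y is the line along which they close (so a half turn about z gives the same grasp; the last joint's range is limited). The gripper opens to 85 mm and grips with 20 to 120 N. Pads are 22 mm wide; open, the fingers measure 114 mm over their backs; the gripper's body (76 mm by 85 mm) begins 54 mm behind the grasp point. The pads swing forward as they close: fully open they stand 13 mm farther back than shut.
Start: joints at [-1.29, 0.398, 0.045, 1.537, -0.019, 1.207, -0.051], TCP at [0.241, 0.604, 0.204] pointing down, gripper open.
Joint ranges: [-2.82, 2.82], [-0.49, 2.23], [-1.37, 1.46], [0, 2.46], [-1.36, 4.5], [0.23, 2], [-2.94, 2.94]. Speed limits (rad/s): [2.57, 2.57, 3.14, 3.14, 3.14, 3.14, 3.14].

### API

Orientations are given as a unit quaternion [w, x, y, z].
In Python, from rig import ctrl, imaging, finish_job gives the robot as it stands.
- The arm moves only by the tool send_rows, never from a script. Its argument "motion" is text: rows parted by semicolons, each of 4 numbers parted by spaces: the shift along the world's x, y, z in cm, then the turn about the world's z in rad. In form: tx ty tz yaw; .... A call has exactly 8 rows; each row is the pose to reach, as a shift and turn from the pose commanded when the call began; what a row does not reach only later rows make up. A row lasts 1/12 s, in which the tool goes at most 41.7 mm and 7.16 degrees, less where a joint would pass 70% of its speed; a pose out of reach is approached as far as the arm can. A call with a gripper value outside its range is refused whole. "jaw" is the finger opening in cm, from 0 to 8.54, set as the call begins (left out, the last holds). The fingers move at their own pace and stop on an object; "newtons" is the grip in N (left out, the last holds). Time passes only in rows, so rows that repeat a pose let the fingers close, or fill a call up. It gives the time, the measured TCP pose, the force, the opening and the grip force at its end, in the units of the state.
- ctrl.get_state(): the state, without advancing time (a new reading comes with each control period).
- imaging.snapshot(name): name is "side" or "top" or "wrist"; returns (picture, depth): 400x640x3 uint8, red, green, blue; 400x640 float32, m along the optical axis (not along the pixel's ray), 0 where there is no reading.
- imaging.camera_params(name): a dict with "mtx" (3x3 intrinsics, pixels), "cam_to_world" (4x4, takes a point from camera to world coordinates). Camera axes: x right, y up, looking along -z (the intrinsics and any distortion apply to the point x, -y, -z); pixel columns grow to the right and rows downward; lengths in m; the calibration is good to about 2 mm. A picture is of the moment at which its call begins: read the wrist's pose just before it. camera_params takes no time and is no camera call; for the wrist camera it gives the pose at the moment of the call.
- finish_job(): hands the job in; it is judged then, once.
The state is a dict: "time_s": time; "joint_positions": joint angles; "qvel": joint speeds; "joint_efforts": joint torques, N m; "ee_pos": TCP position; "tcp_rot": TCP orientation; "contact_force": force on the tool from outside, world axes, zero at the start; "torque": the same for the moment, N m; "grip_width": finger opening in m; "gripper_force": force on a finger pad.
Only numpy, scipy, OpenCV 4.12 (cv2) and the standard library are available. Lean on these libraries where they do the work, as an engineer would, in place of code of your own. Each camera call takes 0.05 s, during which the arm holds its last target. There are 200 camera calls.

### The job

Take the push stick by its handle and use it to push the vial that lies in the open trough through the covered channel, until it sits home behind the sprung catch against the sprung end stop and stays there by itself. The catch can stand at a different depth each time, so feel for the end and do not ram it; do not touch the vial with the gripper. Then draw the stick out and stand it back on the worktop on its handle, leaving the rack, cup and jar where they are.

Things in the scene. Friction and masses are not known exactly. Their poses are not given: they have to be found in the camera images.
- guide: Grey aluminium guide rail fixed to the worktop, 240x44 mm on a dark foot plate 70 mm wide. Origin on the worktop under the tunnel's mouth; x = feed direction, z up. A straight channel, 20 mm wide, flat floor 34 mm above the worktop, runs along y = 0: an open trough (walls 12 mm above the floor) from x = -90 to 0 mm, then a covered tunnel (20 mm clear height) from x = 0 to 150 mm.
- guide_entry (a point): Middle of the channel floor at the open rear end of the trough, x = -90 mm in the guide's frame. Two flared lips 5 mm thick reach back from here to x = -101 mm, narrowest gap 20 mm: this is where a stick enters.
- guide_mouth (a point): Middle of the channel floor where the tunnel begins, x = 0 in the guide's frame. When the vial is home its base lies 26 to 72 mm past this point, differently each run.
- guide_end (a point): Middle of the channel floor at the tunnel's far end, x = 150 mm. The dark seat head on the tunnel roof (top of its knob 85 mm above the worktop, rising 10 mm) carries a sprung catch that hangs to 11 mm above the channel floor, sloped towards the coming vial, square behind. The vial lifts it with a few N; it drops behind the vial's base. A bar lower than 11 mm above the floor passes under it.
- stop (a joint): Hidden sprung end stop in the tunnel: how far it is pressed in, in m (0 = free, 0.0075 = bottomed). About 1 N starts it, 5.5 N at the bottom, then it is rigid. The catch drops behind the vial at about 0.005, and a held vial keeps the stop pressed by about that much; short of it the stop pushes the vial back when the stick leaves.
- vial: Small screw vial, 17 mm in diameter, 52 mm long, about 20 g, lying in the trough along the channel, cap ahead. Origin at the centre of its flat base, which faces the rear (this is the end to push); its z axis points along the vial to the cap.
- stick: Push stick, 0.1 to 0.16 kg: black handle block 50 mm long (x), 18 mm wide (y), 40 mm high, standing on the worktop; a straight level steel bar 12 mm wide, 8 mm high leaves its front face at x = 25 mm and ends at x = 205 mm, its middle line 20 mm above the handle's underside. Origin at the centre of the handle's underside, x to the tip, z up. It balances about 10 mm ahead of the handle's centre.
- stick_tip (a point): Middle of the bar's flat end face, 205 mm ahead of the stick's origin and 20 mm above it.
- rack: Bystander: empty tube rack 52x186x78 mm, beyond the guide. Origin at the centre of its underside.
- cup: Bystander: blue sample cup 49 mm wide, 64 mm high. Origin at the centre of its underside.
- jar: Bystander: clear glass jar 62 mm wide, 129 mm high. Origin at the centre of its underside.
Mind the look-alikes: they are no part of the job. Of the things that look like the vial, the smallest one is meant.

How it is judged:
By the outcome, as a careful person would: the job done as asked, in the order asked, and still so for the second after the job is handed in, with the robot touching nothing.
It also fails if it takes over 51 s, if anything falls off the work surface, if the arm or the gripper's body presses on something with over 40 N, if the wrist force passes 120 N, or if a joint passes its speed limit or range.

## Working session

There is one attempt and no reset: what is moved stays moved. The work goes in short steps, Python scripts to look and compute and a tool call to move; the robot and the scene stay as the last step left them, time stands still between calls to the robot, and variables do not carry over. Pictures are saved under pics/ and viewed, at most 10 in all, crops included, and the job is handed in when it is done.

Besides the shell and the picture viewer there is one more tool, called after "Emit:" by a JSON object that holds its "api" and its "payload", one argument or row to a line. send_rows: Moves the arm, as the interface text tells. Its arguments: {"type":"object","properties":{"motion":{"type":"string"},"jaw":{"type":"number"},"newtons":{"type":"number"}},"required":["motion"]}

```bash
mkdir -p pics; cat > h.py <<'E'
import numpy as np,cv2
from rig import ctrl,imaging
def snap(n,save=None):
    p=imaging.camera_params(n); im,d=imaging.snapshot(n)
    if save: cv2.imwrite('pics/'+save,im[:,:,::-1])
    np.savez('/tmp/'+n+'.npz',im=im,d=d,K=p['mtx'],T=p['cam_to_world'])
    return im,d,p
def cloud(n):
    z=np.load('/tmp/'+n+'.npz');K,T,d=z['K'],z['T'],z['d']
    v,u=np.mgrid[0:400,0:640]
    P=np.stack([(u-K[0,2])/K[0,0]*d,-(v-K[1,2])/K[1,1]*d,-d],-1)
    W=P@T[:3,:3].T+T[:3,3]; W[d==0]=np.nan
    return W,z['im']
E
python3 - <<'E'
from h import *
a,_,p=snap('top','top1.png');b,_,q=snap('side','side1.png')
print(p,q);print(imaging.camera_params('top').keys())
print(ctrl.get_state())
E
```

```text
{'mtx': array([[376.89624245,   0.        , 315.3007555 ],
       [  0.        , 376.89624245, 200.24367704],
       [  0.        ,   0.        ,   1.        ]]), 'cam_to_world': array([[ 0.02535766,  0.99396927, -0.10668683,  0.42290832],
       [-0.99963735,  0.02617949,  0.00630959, -0.04971708],
       [ 0.00906455,  0.10648814,  0.99427265,  0.91904473],
       [ 0.        ,  0.        ,  0.        ,  1.        ]])} {'mtx': array([[383.77505146,   0.        , 327.73616522],
       [  0.        , 383.77505146, 200.75857205],
       [  0.        ,   0.        ,   1.        ]]), 'cam_to_world': array([[-0.99690534,  0.05413851, -0.05699794,  0.44678827],
       [-0.07839925, -0.63147689,  0.77142109,  0.79076778],
       [ 0.0057707 ,  0.7735024 ,  0.6337671 ,  0.77407234],
       [ 0.        ,  0.        ,  0.        ,  1.        ]])}
dict_keys(['mtx', 'cam_to_world'])
{'time_s': 0.1, 'joint_positions': array([-1.29001508,  0.3991127 ,  0.04507164,  1.53775157, -0.01869933,
        1.2069105 , -0.05069289]), 'qvel': array([-0.00028719, -0.00081331,  0.00018253, -0.00301871,  0.00065818,
       -0.00070584,  0.00185028]), 'joint_efforts': array([ 4.19474003e-03, -4.76265550e+01,  1.37056421e+00, -2.54950529e+01,
        1.20965191e-02,  5.05558070e-03,  8.18042338e-06]), 'ee_pos': array([0.24073755, 0.60311026, 0.20347264]), 'tcp_rot': array([-9.88678038e-05,  1.88708761e-01,  9.82032703e-01, -8.74608363e-04]), 'contact_force': array([ 0.3025539 , -1.5475293 , -0.28298147]), 'torque': array([0.03855965, 0.01536083, 0.03718426]), 'gripper_force': 0.0, 'grip_width': 0.08552399227650222}
```

View pics/top1.png

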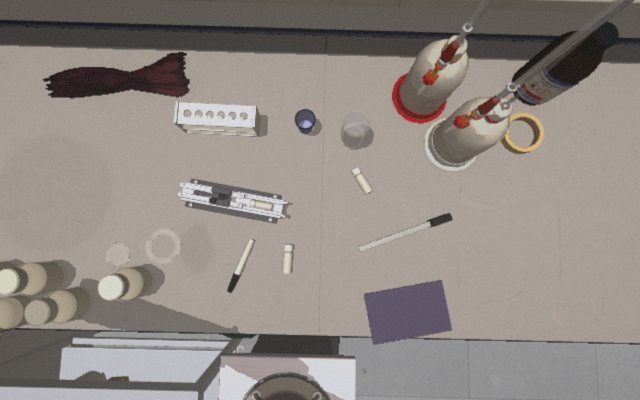

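View pics/side1.png

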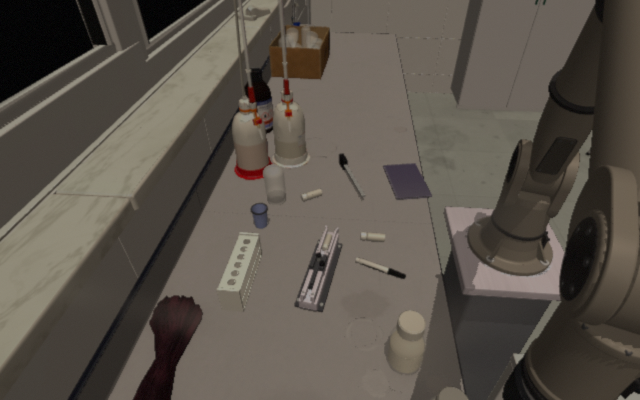

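Top view: guide at (180–290, 180–220), with the trough and vial (260,205) at its right (rear) end, so the feed runs left. Stick candidates: the long one, handle (441,219) to tip (360,248), and the short pen (233,285)–(252,240). Vial look-alikes lie loose at (362,180) and (288,258). The long stick fits 230 mm.

```bash
python3 - <<'E'
from h import *
W,im=cloud('top')
def fit(mask,name):
    p=W[mask]; p=p[~np.isnan(p[:,0])]
    c=p[:,:2].mean(0);u,s,vt=np.linalg.svd(p[:,:2]-c,full_matrices=False)
    d=vt[0]*(1 if vt[0][1]>0 else -1);t=(p[:,:2]-c)@d;n=(p[:,:2]-c)@np.array([-d[1],d[0]])
    print(name,len(p),'c',c.round(4),'dir',np.degrees(np.arctan2(d[1],d[0])).round(2),'t',np.percentile(t,[0,2,98,100]).round(3),'n',np.percentile(n,[2,98]).round(3),'z',np.percentile(p[:,2],[5,50,95]).round(3)); return c,d
v,u=np.mgrid[0:400,0:640]
R=lambda a,b,c,e:(u>=a)&(u<b)&(v>=c)&(v<e)
z=W[:,:,2]
print('table z',np.nanmedian(z[R(320,350,205,235)]))
st=R(350,460,208,256)
fit(st&(z>0.010),'stick'); fit(st&(z>0.032),'handle'); fit(st&(z>0.012)&(z<0.03)&(u<425),'bar')
g=R(172,296,172,228)
fit(g&(z>0.038),'guide'); fit(g&(z>0.028)&(u>238),'trough')
pen=R(222,260,232,296); fit(pen&(z>0.006),'pen')
for b,n in((R(280,296,240,276),'v2'),(R(350,374,164,196),'v3'),(R(251,272,200,210),'vial')): fit(b&(z>(0.006 if n!='vial' else .04)),n)
c=cv2.resize(im[165:235,165:305],None,fx=5,fy=5,interpolation=cv2.INTER_CUBIC)
c2=cv2.resize(im[200:260,350:460],None,fx=5,fy=5,interpolation=cv2.INTER_CUBIC)
o=np.zeros((650//1,700,3),np.uint8)[:600]; o[:350]=c; o[350:600,:550]=c2[:250]
cv2.imwrite('pics/c1.png',cv2.convertScaleAbs(o[:,:,::-1],alpha=1.5))
zz=(z*1000); np.set_printoptions(linewidth=250)
print(np.nan_to_num(zz[176:224:3,176:296:5]).astype(int))
E
```

```text
table z -0.00021628459782163656
stick 582 c [ 0.4514 -0.2785] dir 111.19 t [-0.102 -0.099  0.121  0.126] n [-0.008  0.008] z [0.021 0.025 0.041]
handle 169 c [ 0.4792 -0.351 ] dir 110.6 t [-0.025 -0.024  0.023  0.024] n [-0.009  0.009] z [0.036 0.039 0.042]
bar 366 c [ 0.4359 -0.2386] dir 111.09 t [-0.085 -0.08   0.08   0.083] n [-0.006  0.006] z [0.021 0.024 0.027]
guide 1240 c [0.5142 0.1436] dir 81.09 t [-0.133 -0.122  0.111  0.118] n [-0.017  0.017] z [0.044 0.057 0.077]
trough 848 c [0.5027 0.0714] dir 79.99 t [-0.061 -0.053  0.051  0.058] n [-0.021  0.021] z [0.032 0.042 0.053]
pen 362 c [0.3598 0.1182] dir 158.74 t [-0.067 -0.065  0.064  0.067] n [-0.008  0.007] z [0.009 0.014 0.017]
v2 266 c [0.3779 0.0073] dir 177.77 t [-0.034 -0.033  0.032  0.033] n [-0.011  0.01 ] z [0.013 0.02  0.024]
v3 253 c [ 0.5703 -0.1662] dir 32.35 t [-0.033 -0.032  0.034  0.035] n [-0.011  0.009] z [0.013 0.02  0.023]
vial 189 c [0.5031 0.07  ] dir 90.24 t [-0.023 -0.023  0.023  0.024] n [-0.011  0.01 ] z [0.043 0.048 0.053]
[[-1  1 -1 -1 -1  2  2 -3  0 -2  0  0  1  0  0 -1  0  0  3 -1  2 -2 -1  0]
[... 426 characters left out ...]
 5  4  7  6  0 -1 -2 -2]
 [ 0 34 58 59 57 57 59 60 60 84 62 55 59 56 43 46 43 32 32  6 10  6 -1  0]
 [ 0  0 31 33 30 57 57 77 73 68 61 52 32 34 31 46 34 45 45 45 30 34  2  0]
 [ 0  1  5 12  8 31 33 78 72 71 71 57 58 33  0 51 50 49 47 42 45 46 44  0]
 [ 0  0  9 14 10  7  6  5 28 32 61 48 58 57 36 47 48 50 51 48 34 34 -1  0]
 [-1  0  1 -1  0  7  6  9  6  8  8 33 35 33 41 46 44 33 44 47 30 34 -1  0]
 [-1  0  0  0  1  0 -2 -1  3  7  8  6  6  7 21 33 32 33 45 46 43 34 -2  1]
 [-1 -1 -2 -1 -1  0 -3 -1 -1  2  0  1  8  6  6  8  7  8 33 32 34 43  0 -2]
 [ 0 -1  1  0  0 -3  0 -1  0 -1  0  0  0  0  0  6  7  6  8  8  7 10 -1  1]
 [ 1  0 -1  0  0 -1  1 -2  0  0 -3 -1 -1  1 -4 -2  0  0  5 10  7 -1  1  2]]
```

View pics/c1.png

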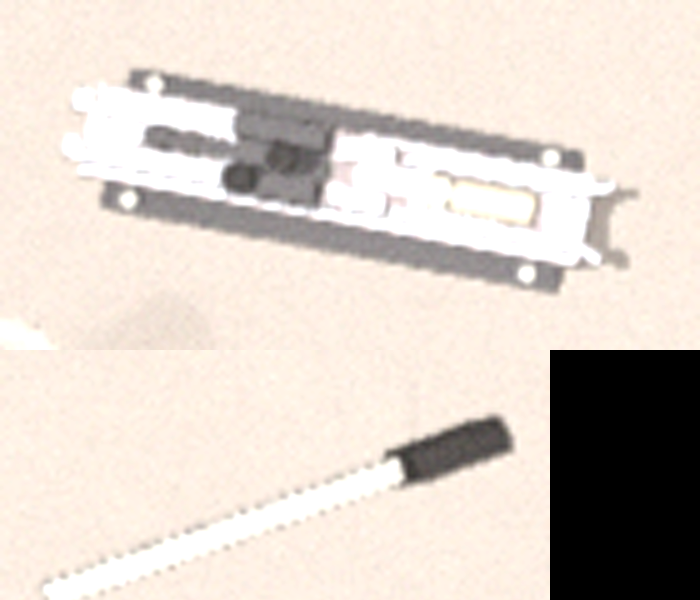

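The guide (feed direction about 80.5°) and the stick (origin ≈ (0.479, −0.351), direction 111°) both match their given sizes. In the crop, the smallest vial lies in the trough at crop pixel (490,202), and the stick's black handle is at the lower right. I'm moving now, with a look at the guide from the wrist camera on the way.

Emit:
{"api": "send_rows", "payload": {
  "motion": "2.6 -3 0.2 -0.05; 5.2 -6 0.4 -0.1; 7.8 -9 0.6 -0.15; 10.4 -12 0.8 -0.2; 13 -15 1 -0.25; 15.6 -18 1.2 -0.3; 18.2 -21 1.4 -0.35; 20.8 -24 1.6 -0.4",
  "jaw": 8.5
}}

```text
time_s: 0.77
ee_pos: [0.4497, 0.3619, 0.2203]
tcp_rot: [-0.0, 0.381, 0.925, -0.0]
contact_force: [0.6, 0.6, -0.5]
grip_width: 0.0852
gripper_force: 0.0
```

```bash
python3 - <<'E'
from h import *
W,im=cloud('top')
for y in np.arange(-.6,.7,.1):
    m=(abs(W[...,1]-y)<.05)
    for h in (.1,.2,.3):
        k=m&(W[...,2]>h)&(W[...,0]>.3); 
        if k.any(): print(y.round(1),h,np.percentile(W[k][:,0],1).round(3),np.nanmax(W[k][:,2]).round(2))
E
```

```text
-0.6 0.1 0.773 0.37
-0.6 0.2 0.799 0.37
-0.6 0.3 0.789 0.37
-0.5 0.1 0.788 0.4
-0.5 0.2 0.788 0.4
-0.5 0.3 0.788 0.4
-0.4 0.1 0.618 0.58
-0.4 0.2 0.634 0.58
-0.4 0.3 0.658 0.58
-0.3 0.1 0.644 0.58
-0.3 0.2 0.654 0.58
-0.3 0.3 0.658 0.58
-0.2 0.1 0.658 0.39
-0.2 0.2 0.788 0.39
-0.2 0.3 0.788 0.39
-0.1 0.1 0.652 0.38
-0.1 0.2 0.788 0.38
-0.1 0.3 0.788 0.38
-0.0 0.1 0.788 0.38
-0.0 0.2 0.788 0.38
-0.0 0.3 0.788 0.38
0.1 0.1 0.788 0.37
0.1 0.2 0.788 0.37
0.1 0.3 0.788 0.37
0.2 0.1 0.789 0.37
0.2 0.2 0.788 0.37
0.2 0.3 0.788 0.37
0.3 0.1 0.303 0.18
0.4 0.1 0.302 0.17
0.5 0.1 0.31 0.17
0.6 0.1 0.302 0.16
```

Emit:
{"api": "send_rows", "payload": {
  "motion": "0.3 -4 0.3 -0.05; 0.5 -8 0.6 -0.1; 0.8 -12 0.9 -0.15; 1 -16 1.2 -0.2; 1.3 -20 1.5 -0.25; 1.6 -24 1.8 -0.3; 1.8 -28 2.1 -0.35; 2 -29 2.3 -0.4"
}}

```text
time_s: 1.43
ee_pos: [0.4686, 0.0658, 0.2437]
tcp_rot: [0.001, 0.561, 0.828, -0.001]
contact_force: [-0.1, -0.5, -0.1]
grip_width: 0.0851
gripper_force: 0.0
```

```bash
python3 - <<'E'
from h import *
im,d,p=snap('wrist','w1.png'); print(ctrl.get_state()['ee_pos'],p)
E
```

```text
[0.46935202 0.06677339 0.2440622 ] {'mtx': array([[334.02360956,   0.        , 316.78246483],
       [  0.        , 334.02360956, 201.81037227],
       [  0.        ,   0.        ,   1.        ]]), 'cam_to_world': array([[ 0.92888209, -0.35132102, -0.1172672 ,  0.43897369],
       [ 0.37037386,  0.8801288 ,  0.29697897,  0.14199999],
       [-0.00112472, -0.31929115,  0.947656  ,  0.41228634],
       [ 0.        ,  0.        ,  0.        ,  1.        ]])}
```

View pics/w1.png

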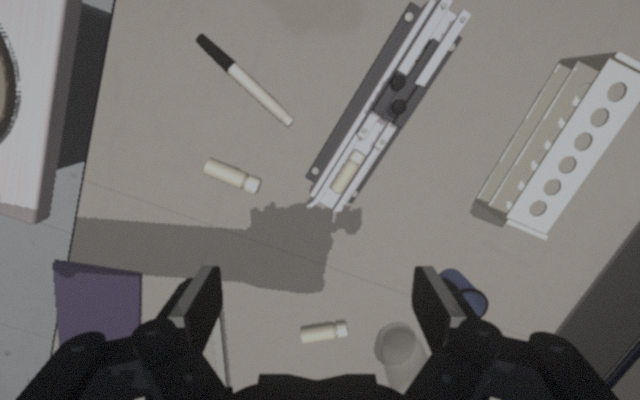

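The wrist picture shows the guide from its rear lips (322,203) to about (450,5), with the vial at (347,172) in the trough. I'll fit the guide from this depth image.

```bash
cat >> h.py <<'E'
def guidefit(n):
    W,im=cloud(n); P=W.reshape(-1,3); P=P[~np.isnan(P[:,0])]
    c0=np.array([.509,.112]); a=np.radians(80.5)
    from scipy.optimize import minimize
    def loc(q): 
        d=np.array([np.cos(q[1]),np.sin(q[1])]); r=P[:,:2]-c0
        return r@d, r@[-d[1],d[0]]-q[0]
    x,y=loc([0,a]); Z=P[:,2]
    k=(abs(y)<.033)&(x>-.09)&(x<.15)&(Z>.040)&(Z<.066)
    P=P[k]
    # edges: per 10mm slice min and max of y -> robust line
    q=np.array([0,a])
    for it in range(5):
        x,y=loc(q); xs=[];m=[];w=[]
        for s in np.arange(-.085,.145,.006):
            b=(abs(x-s)<.003)
            if b.sum()>15:
                lo,hi=np.percentile(y[b],[3,97]); 
                if .034<hi-lo<.05: xs.append(s);m.append((lo+hi)/2);w.append(hi-lo)
        f=np.polyfit(xs,m,1); r=np.array(m)-np.polyval(f,xs); g=abs(r)<2*r.std()+1e-4
        f=np.polyfit(np.array(xs)[g],np.array(m)[g],1)
        q=q+[f[1],np.arctan(f[0])]
    d=np.array([np.cos(q[1]),np.sin(q[1])]); c=c0+q[0]*np.array([-d[1],d[0]])
    print(n,len(xs),'line pt',c.round(4),'deg',np.degrees(q[1]).round(2),'width',np.median(w).round(4),'res',r.std().round(4))
    return c,d
E
python3 - <<'E'
from h import *
for n in('wrist','top'):
    c,d=guidefit(n); nn=np.array([-d[1],d[0]])
    W,im=cloud(n); P=W.reshape(-1,3);P=P[~np.isnan(P[:,0])]
    x=(P[:,:2]-c)@d;y=(P[:,:2]-c)@nn;Z=P[:,2]
    k=(abs(y)<.022)&(Z>.036)&(Z<.066)&(x<0); print('rear',np.percentile(x[k],[0,.3,1]).round(4))
    k=(abs(y)<.022)&(Z>.052)&(Z<.066)&(x>-.03); print('mouth edge',np.percentile(x[k],[.2,1,3]).round(4))
    k=(abs(y)<.05)&(Z>.003)&(Z<.014); print('foot x',np.percentile(x[k],[2,50,98]).round(4),'y',np.percentile(y[k],[2,98]).round(4))
    k=(abs(y)<.012)&(abs(x+.04)<.06)&(Z>.036)&(Z<.056)
    for s in np.arange(-.1,.012,.006):
        b=k&(abs(x-s)<.003)&(abs(y)<.004); print((s*1000).round(),(np.median(Z[b])*1000).round(1) if b.any() else None,end=' | ')
    print()
E
```

```text
Traceback (most recent call last):
  File "h.py", line 33, in guidefit
    f=np.polyfit(xs,m,1); r=np.array(m)-np.polyval(f,xs); g=abs(r)<2*r.std()+1e-4
TypeError: expected non-empty vector for x
```

Emit:
{"api": "send_rows", "payload": {
  "motion": "0.2 -4 0 -0.01; 0.3 -8 0 -0.02; 0.4 -12 0 -0.03; 0.5 -16 -1 -0.03; 0.6 -20 -2 -0.03; 0.7 -24 -3 -0.03; 0.8 -28 -4 -0.03; 0.9 -32 -5 -0.03"
}}

```text
time_s: 2.15
ee_pos: [0.4782, -0.2469, 0.1927]
tcp_rot: [-0.0, 0.568, 0.823, 0.0]
contact_force: [1.7, 0.6, -0.3]
grip_width: 0.0853
gripper_force: 0.0
```

```bash
python3 - <<'E'
from h import *
W,im=cloud('wrist')
for v,u in((190,420),(172,347),(245,120),(88,400),(185,228),(300,250),(255,258),(330,325),(106,398),(203,322)): print(v,u,W[v,u].round(3))
Z=W[...,2]; print(np.nanpercentile(Z[250:290,60:160],[10,50,90]))
np.savez('/tmp/wg.npz',**dict(np.load('/tmp/wrist.npz')))
im,d,p=snap('wrist','w2.png'); print(ctrl.get_state()['ee_pos'])
E
```

```text
190 420 [ 0.607  0.077 -0.   ]
172 347 [0.502 0.073 0.05 ]
245 120 [ 0.263 -0.146 -0.002]
88 400 [0.511 0.172 0.08 ]
185 228 [ 0.376 -0.009 -0.002]
300 250 [ 0.456 -0.162  0.   ]
255 258 [ 0.443 -0.09  -0.003]
330 325 [ 0.57  -0.157  0.018]
106 398 [0.515 0.156 0.084]
203 322 [ 0.497  0.014 -0.001]
[-0.00169227  0.00033905  0.0070913 ]
[ 0.47504443 -0.25695242  0.19137554]
```

View pics/w2.png

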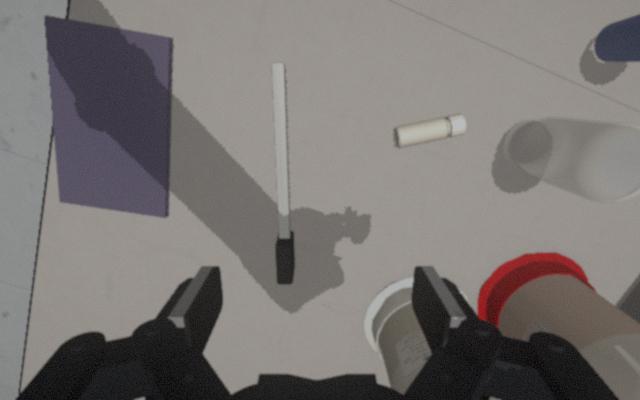

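The wrist picture shows the stick: handle (285,258), bar up to tip (279,65). A bottle with a white base is close at (395,330). I'll refine both the stick and the guide.

```bash
sed -i 's/if .034<hi-lo<.05/if .024<hi-lo<.05/' h.py; cp /tmp/wrist.npz /tmp/ws.npz; python3 - <<'E'
from h import *
W,im=cloud('ws');v,u=np.mgrid[0:400,0:640];z=W[...,2]
R=(u>262)&(u<305)&(v>55)&(v<295)
for n,k in(('bar',R&(z>.014)&(z<.03)&(v<230)),('handle',R&(z>.034))):
    p=W[k][:,:2]; (l)=cv2.fitLine(p.astype(np.float32)*1000,cv2.DIST_HUBER,0,.01,.01).ravel()
    d=l[:2]*np.sign(l[1]); c=l[2:]/1000; t=(p-c)@d; m=(p-c)@[-d[1],d[0]]
    print(n,c.round(4),np.degrees(np.arctan2(d[1],d[0])).round(2),np.percentile(t,[0,1,99,100]).round(4),np.percentile(m,[2,98]).round(4),np.median(z[k]).round(4),'ends',(c+d*np.percentile(t,1)).round(4),(c+d*np.percentile(t,99)).round(4))
for n in('wg','top'):
    c,d=guidefit(n); nn=np.array([-d[1],d[0]])
    W,im=cloud(n); P=W.reshape(-1,3);P=P[~np.isnan(P[:,0])]
    x=(P[:,:2]-c)@d;y=(P[:,:2]-c)@nn;Z=P[:,2]
    k=(abs(y)<.022)&(Z>.036)&(Z<.066)&(x<0)&(x>-.15); print('rear',np.percentile(x[k],[0,.3,1]).round(4))
    k=(abs(y)<.015)&(Z>.053)&(Z<.066)&(x>-.02); print('mouth edge',np.percentile(x[k],[.2,1,3]).round(4))
    k=(abs(y)<.05)&(Z>.004)&(Z<.014)&(x>-.12)&(x<.17); print('foot x',np.percentile(x[k],[1,99]).round(4),'y',np.percentile(y[k],[1,99]).round(4))
    for s in np.arange(-.1,.012,.006):
        b=(abs(x-s)<.003)&(abs(y)<.004)&(Z>.02); print((s*1000).round(),(np.median(Z[b])*1000).round(1) if b.any() else None,end=' | ')
    print()
print(ctrl.get_state()['ee_pos'])
E
```

```text
bar [ 0.4346 -0.2333] 111.05 [-0.0921 -0.09    0.0769  0.0784] [-0.0056  0.0061] 0.0231 ends [ 0.4669 -0.3173] [ 0.4069 -0.1615]
handle [ 0.4793 -0.3492] 110.97 [-0.0259 -0.0252  0.0226  0.023 ] [-0.0084  0.0089] 0.0388 ends [ 0.4883 -0.3728] [ 0.4712 -0.3281]
wg 38 line pt [0.5087 0.112 ] deg 81.01 width 0.0307 res 0.0021
rear [-0.0997 -0.0987 -0.0974]
mouth edge [0.0015 0.0029 0.0065]
foot x [-0.0762  0.1446] y [-0.035   0.0344]
-100.0 None | -94.0 None | -88.0 33.0 | -82.0 33.2 | -76.0 32.8 | -70.0 33.0 | -64.0 49.6 | -58.0 49.6 | -52.0 49.3 | -46.0 49.5 | -40.0 49.8 | -34.0 49.8 | -28.0 305.4 | -22.0 317.8 | -16.0 328.5 | -10.0 33.2 | -4.0 33.3 | 2.0 33.4 | 8.0 32.9 | 
top 33 line pt [0.5093 0.112 ] deg 80.92 width 0.0304 res 0.0008
rear [-0.1019 -0.1015 -0.1   ]
mouth edge [-0.0006  0.0003  0.0028]
foot x [-0.0795  0.1429] y [-0.035   0.0346]
-100.0 None | -94.0 None | -88.0 33.8 | -82.0 33.8 | -76.0 33.5 | -70.0 34.5 | -64.0 48.8 | -58.0 51.0 | -52.0 51.2 | -46.0 51.8 | -40.0 51.3 | -34.0 52.3 | -28.0 47.4 | -22.0 50.8 | -16.0 51.7 | -10.0 34.2 | -4.0 32.7 | 2.0 33.5 | 8.0 33.2 | 
[ 0.47504443 -0.25695242  0.19137554]
```

Emit:
{"api": "send_rows", "payload": {
  "motion": "0 -3 -1 0; 0 -6 -3 0; 0 -8.5 -6 0; 0 -9.9 -9 0; 0 -9.9 -11 0; 0 -9.9 -13 0; 0 -9.9 -13 0; 0 -9.9 -13 0"
}}

```text
time_s: 2.87
ee_pos: [0.4777, -0.3438, 0.0624]
tcp_rot: [-0.001, 0.568, 0.823, 0.0]
contact_force: [1.1, -0.2, -0.1]
grip_width: 0.0852
gripper_force: 0.0
```

```bash
python3 - <<'E'
from h import *
print(ctrl.get_state()['ee_pos'],ctrl.get_state()['tcp_rot'])
snap('wrist','w3.png')
E
```

```text
[ 0.47772324 -0.34380831  0.06236995] [-1.46845385e-03  5.68125973e-01  8.22940288e-01  6.60880665e-05]
```

View pics/w3.png

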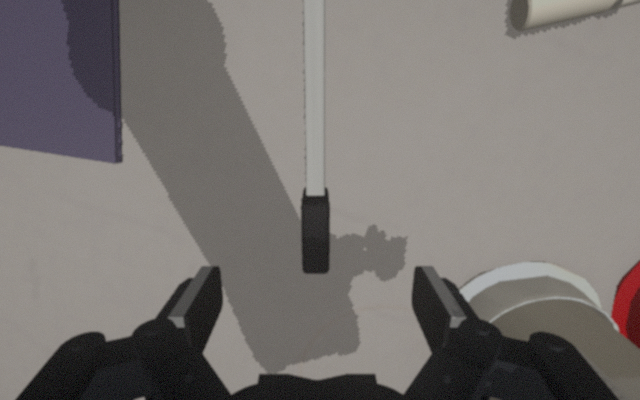

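The handle (315,230) sits midway between the fingers (mid-column about 316) and is aligned with them, so I'll go down and close.

Emit:
{"api": "send_rows", "payload": {
  "motion": "0 0 -1.5 0; 0 0 -3 0; 0 0 -4 0; 0 0 -4.6 0; 0 0 -5 0; 0 0 -5 0; 0 0 -5 0; 0 0 -5 0"
}}

```text
time_s: 3.58
ee_pos: [0.4785, -0.3457, 0.0142]
tcp_rot: [0.001, 0.569, 0.823, 0.0]
contact_force: [-0.8, -0.2, -0.4]
grip_width: 0.0852
gripper_force: 0.0
```

Emit:
{"api": "send_rows", "payload": {
  "motion": "0 0 0 0; 0 0 0 0; 0 0 0 0; 0 0 0 0; 0 0 0 0; 0 0 0 0; 0 0 0 0; 0 0 0 0",
  "jaw": 1.2,
  "newtons": 60
}}

```text
time_s: 4.25
ee_pos: [0.4772, -0.3456, 0.0139]
tcp_rot: [-0.0, 0.569, 0.822, -0.0]
contact_force: [-3.0, -0.2, 4.3]
grip_width: 0.0121
gripper_force: 2.7
```

```bash
python3 - <<'E'
from h import *
s=ctrl.get_state();print(s['grip_width'],s['gripper_force'],s['contact_force'])
snap('wrist','w4.png')
E
```

```text
0.012117571374747695 2.6562354536144994 [-2.9710618  -0.2361128   4.28471472]
```

View pics/w4.png

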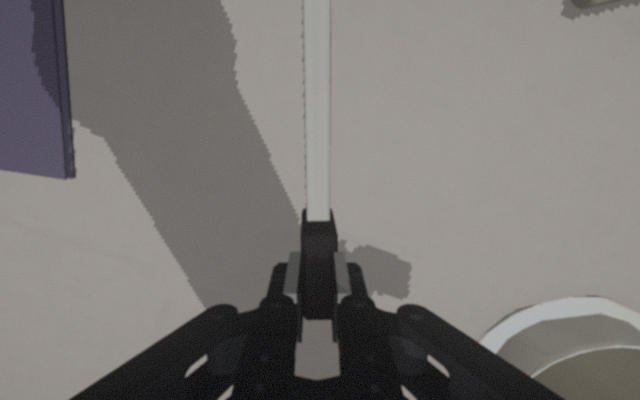

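The handle (318,260) is between the pads, but the grip force is low, so I'll command fully closed.

Emit:
{"api": "send_rows", "payload": {
  "motion": "0 0 0 0; 0 0 0 0; 0 0 0 0; 0 0 0 0; 0 0 0 0; 0 0 0 0; 0 0 0 0; 0 0 0 0",
  "jaw": 0,
  "newtons": 60
}}

```text
time_s: 4.97
ee_pos: [0.4776, -0.3457, 0.0151]
tcp_rot: [-0.0, 0.569, 0.822, 0.0]
contact_force: [-4.6, 2.1, 14.2]
grip_width: 0.0002
gripper_force: 7.1
```

```bash
python3 - <<'E'
from h import *
im,_,_=snap('wrist'); im2,_,_=snap('side')
a=cv2.resize(im[180:400,180:480],None,fx=2,fy=2); b=cv2.resize(im2[120:230,290:430],None,fx=1.4,fy=1.4)
o=np.zeros((600,600,3),np.uint8); o[:440]=a; o[440:440+b.shape[0],:b.shape[1]]=b
cv2.imwrite('pics/w5.png',o[:,:,::-1]); print(ctrl.get_state()['contact_force'])
E
```

```text
[-4.97294179  3.15150847 13.58856357]
```

View pics/w5.png

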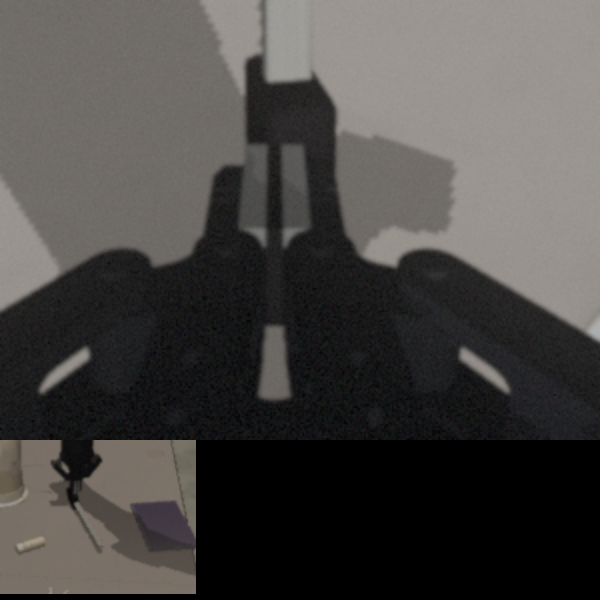

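```bash
python3 - <<'E'
from h import *
W,im=cloud('wrist'); np.set_printoptions(linewidth=220)
Z=np.nan_to_num(W[...,2]*1000).astype(int)
print(Z[100:310:8,270:370:5])
k=(W[...,2]>.006)&(W[...,2]<.03); v,u=np.mgrid[0:400,0:640]; k&=(u>290)&(u<345)&(v<210)
p=W[k]; l=cv2.fitLine(p[:,:2].astype(np.float32)*1000,cv2.DIST_HUBER,0,.01,.01).ravel();print(l,np.degrees(np.arctan2(l[1],l[0])))
d=l[:2]*np.sign(l[1]);m=(p[:,:2]-l[2:]/1000)@[-d[1],d[0]]
t=(p[:,:2]-l[2:]/1000)@d
for a in np.arange(-.06,.09,.02):
    b=abs(t-a)<.01
    if b.any(): print(a.round(2),np.median(p[b][:,2]).round(4),np.percentile(m[b],[3,97]).round(4))
print(ctrl.get_state()['joint_efforts'].round(1), ctrl.get_state()['torque'])
E
```

```text
[[-1  0 -1  0  0 -1 -2 -2 21 26 25 25 24 22 -1  0  0 -1 -1 -1]
 [ 0 -1 -1  0  0  0  0  0 21 25 25 24 24 22 -1 -1 -1 -1 -1  0]
 [-1  0  0 -1  0  0 -1  0 21 25 24 23 22 23 -1  0  0  0  0 -2]
 [ 0  0 -1 -1 -1 -1 -1  0 21 25 24 24 23 24  0  0 -2  0  0 -1]
 [-1  0  0  0 -1 -1  0  0 19 25 24 23 23 22  0  0 -1  0  0 -1]
 [ 0  0  0  0  0  0 -1  0 19 24 25 24 23 22 -1 -1 -1 -1  0  0]
 [ 0  0  0  0  0 -1 -1  0 20 25 25 23 25 23  0 -1 -1 -1  0  0]
 [-1 -1 -1 -1 -1  0 -1 -1 19 24 24 23 24 24 -2  0  0  0 -2  0]
 [ 0 -1 -1  0 -1 -1 -1 -2 19 25 25 25 23 22  0 -1 -1 -1 -1  0]
 [-1  0 -1  0  0  0  0  0 18 25 25 23 24 22  0 -1  0 -1  0  0]
 [-1 -1  0  0 -1  0 -1 -1  0 24 24 23 23 23  0  0  0 -1 -1 -1]
 [ 0  0  0 -1 -2  0 -1  0 -1 25 24 23 24 22 -1 -1  0  0  0 -1]
 [-1  0 -1  0 -1 -1  0  0  0 25 22 24 23 21  0  0  0  0  0 -2]
 [-1  0 -1 -1 -1  0 -1  0  0 23 25 24 24 23  0 -1  0  0 -1  0]
 [ 0  0  0 -1 -1 -1 -1  9 14 25 24 23 23 23  0  0  0 -1  0 -1]
 [ 0 -1 -1 -1  0  0  0 18 23 25 23 24 25 24 -1 -1  0  0  0  0]
 [ 0 -1 -2  0 -1  0 -1 17 31 34 34 35 35 35 35  0 -1 -1  0 -1]
 [-1 -1  0  0  0 -1  0 18 34 
[... 233 characters left out ...]
  0 52 52 53 60 60 60 60 60 59 53 53 52 -1  0  0 -1]
 [ 0 -1 -2 59 59 60 66 66 66 66 66 65 66 58 59 60  0  0 -1  0]
 [-1  0  0 65 66 66 72 71 72 72 71 72 72 65 66 66 66  0 -1 -1]
 [ 0  0 -1 72 71 71 78 78 78 78 77 77 77 71 72 71 72 -1  0  0]
 [ 0  0 84 84 86 88 86 83 78 78 78 84 84 86 86 86 84 84  0  0]
 [-1 89 89 88 88 88 88 88 87 78 77 88 89 89 87 88 88 87 82 -1]]
[ 3.5938784e-01 -9.3318826e-01  4.5421780e+02 -2.7416943e+02] -68.937386
-0.06 0.0237 [-0.0062  0.0093]
-0.04 0.0242 [-0.006  0.006]
-0.02 0.0243 [-0.0058  0.0062]
0.0 0.0243 [-0.006   0.0061]
0.02 0.0244 [-0.0058  0.0061]
0.04 0.0244 [-0.006   0.0063]
[ -0.3 -37.7   7.2 -17.1  -0.5  -1.6   0. ] [0.57272247 1.05613291 0.04877075]
```

```bash
python3 - <<'E'
from h import *
np.set_printoptions(linewidth=220)
for n,z0 in(('ws',.1914),('wg',.244),('wrist',.015)):
    W,im=cloud(n); print(n,z0)
    cols=(205,212,218,418,425) if n!='wrist' else (300,305,315,322,330,340)
    for u in cols:
        r=[(v,*(W[v,u]*1000).round().astype(int)) for v in range(244,300,8) if not np.isnan(W[v,u,0])]
        print(u,r)
E
python3 -c "
from rig import ctrl;s=ctrl.get_state();print(s['ee_pos'],s['joint_positions'],s['tcp_rot'])"
```

```text
ws 0.1914
205 [(244, np.int64(387), np.int64(-381), np.int64(-1)), (252, np.int64(390), np.int64(-391), np.int64(-1)), (260, np.int64(393), np.int64(-402), np.int64(-1)), (268, np.int64(431), np.int64(-253), np.int64(238)), (276, np.int64(433), np.int64(-252), np.int64(244)), (284, np.int64(435), np.int64(-252), np.int64(250)), (292, np.int64(436), np.int64(-253), np.int64(253))]
212 [(244, np.int64(395), np.int64(-378), np.int64(-1)), (252, np.int64(398), np.int64(-388), np.int64(-1)), (260, np.int64(401), np.int64(-398), np.int64(-1)), (268, np.int64(434), np.int64(-252), np.int64(238)), (276, np.int64(435), np.int64(-253), np.int64(242)), (284, np.int64(437), np.int64(-256), np.int64(243)), (292, np.int64(438), np.int64(-258), np.int64(245))]
218 [(244, np.int64(402), np.int64(-375), np.int64(-1)), (252, np.int64(404), np.int64(-385), np.int64(-1)), (260, np.int64(407), np.int64(-397), np.int64(-2)), (268, np.int64(436), np.int64(-254), np.int64(234)), (276, np.int64(437), np.int64(-257), np.int64(235)), (284, np.int64(438), np.int64(-260), np.int64(236)), (292, np.int64(439), np.
[... 4304 characters left out ...]
479), np.int64(-334), np.int64(66)), (284, np.int64(479), np.int64(-333), np.int64(72)), (292, np.int64(479), np.int64(-334), np.int64(78))]
340 [(244, np.int64(485), np.int64(-331), np.int64(38)), (252, np.int64(486), np.int64(-335), np.int64(38)), (260, np.int64(488), np.int64(-338), np.int64(39)), (268, np.int64(485), np.int64(-335), np.int64(53)), (276, np.int64(485), np.int64(-336), np.int64(60)), (284, np.int64(484), np.int64(-336), np.int64(66)), (292, np.int64(484), np.int64(-335), np.int64(73))]
[ 0.4776098  -0.34565134  0.01513135] [ 0.0883627   0.58732015  0.62133755  1.86759097 -0.45305121  0.83128178
  1.30349684] [-1.26460307e-04  5.68851778e-01  8.22439940e-01  4.28412037e-04]
```

The fingertips measure about 30 mm higher than the reported TCP z (shut: 45 mm against 15 mm; open: +43 mm), so the fingers closed on top of the handle. Laterally they agree. I'll open, lift and recheck the stick.

Emit:
{"api": "send_rows", "payload": {
  "motion": "0 0 0.3 0; 0 0 1 0; 0 0 2 0; 0 0 3 0; 0 0 4 0; 0 0 4 0; 0 0 4 0; 0 0 4 0",
  "jaw": 8.5
}}

```text
time_s: 5.73
ee_pos: [0.478, -0.345, 0.0534]
tcp_rot: [0.0, 0.569, 0.823, 0.0]
contact_force: [0.4, -0.3, 0.2]
grip_width: 0.085
gripper_force: 0.0
```

```bash
python3 - <<'E'
from h import *
snap('wrist','w6.png');s=ctrl.get_state();print(s['ee_pos'],s['contact_force'])
W,im=cloud('wrist');v,u=np.mgrid[0:400,0:640];z=W[...,2]
R=(u>270)&(u<360)
for n,k in(('bar',R&(z>.014)&(z<.03)&(v<195)),('handle',R&(z>.034)&(z<.045)&(v<300))):
    p=W[k][:,:2]; l=cv2.fitLine(p.astype(np.float32)*1000,cv2.DIST_HUBER,0,.01,.01).ravel()
    d=l[:2]*np.sign(l[1]); c=l[2:]/1000; t=(p-c)@d; m=(p-c)@[-d[1],d[0]]
    print(n,c.round(4),np.degrees(np.arctan2(d[1],d[0])).round(2),np.percentile(t,[1,99]).round(4),np.percentile(m,[2,98]).round(4),np.percentile(z[k],[5,50,95]).round(4),'ends',(c+d*np.percentile(t,1)).round(4),(c+d*np.percentile(t,99)).round(4))
E
```

```text
[ 0.47774418 -0.34491355  0.053096  ] [-0.02290774  0.32115977 -1.072017  ]
bar [ 0.4495 -0.2728] 111.23 [-0.0568  0.0479] [-0.0057  0.0058] [0.022  0.0232 0.0243] ends [ 0.4701 -0.3257] [ 0.4322 -0.2282]
handle [ 0.479  -0.3494] 110.7 [-0.0255  0.0225] [-0.0084  0.0086] [0.0369 0.0389 0.04  ] ends [ 0.4881 -0.3733] [ 0.4711 -0.3284]
```

The stick is still upright in the same place. I'll descend to the corrected height.

Emit:
{"api": "send_rows", "payload": {
  "motion": "0 0 -2 0; 0 0 -4 0; 0 0 -5.5 0; 0 0 -6.5 0; 0 0 -7 0; 0 0 -7.3 0; 0 0 -7.3 0; 0 0 -7.3 0"
}}

```text
time_s: 6.45
ee_pos: [0.4783, -0.3457, -0.019]
tcp_rot: [0.001, 0.569, 0.823, 0.0]
contact_force: [-0.2, 0.1, 0.2]
grip_width: 0.0851
gripper_force: 0.0
```

Emit:
{"api": "send_rows", "payload": {
  "motion": "0 0 0 0; 0 0 0 0; 0 0 0 0; 0 0 0 0; 0 0 0 0; 0 0 0 0; 0 0 0 0; 0 0 0 0",
  "jaw": 0.5,
  "newtons": 60
}}

```text
time_s: 7.12
ee_pos: [0.4782, -0.3455, -0.0193]
tcp_rot: [0.0, 0.569, 0.823, 0.0]
contact_force: [0.2, -0.0, 3.7]
grip_width: 0.0173
gripper_force: 58.8
```

Gripped at 17.3 mm with 59 N. I'll lift, turn and line up behind the entry.

Emit:
{"api": "send_rows", "payload": {
  "motion": "0 0 1.5 0; 0 0 3.5 0; 0 1 5.5 -0.05; -0.2 3 6 -0.13; -0.5 5.5 6 -0.22; -0.9 8 6 -0.32; -1.3 10.5 6 -0.41; -1.6 12.5 6 -0.48"
}}

```text
time_s: 7.78
ee_pos: [0.461, -0.2178, 0.0398]
tcp_rot: [-0.001, 0.749, 0.663, 0.0]
contact_force: [0.1, 1.1, -1.7]
grip_width: 0.0171
gripper_force: 58.5
```

Emit:
{"api": "send_rows", "payload": {
  "motion": "-0.2 1.5 0 -0.03; -0.25 2.1 0 -0.04; -0.25 2.1 0 -0.04; -0.25 2.1 0 -0.04; -0.25 2.1 0 -0.04; -0.25 2.1 0 -0.04; -0.25 2.1 0 -0.04; -0.25 2.1 0 -0.04"
}}

```text
time_s: 8.45
ee_pos: [0.4594, -0.2002, 0.0405]
tcp_rot: [0.0, 0.761, 0.648, -0.0]
contact_force: [0.5, -0.9, -0.9]
grip_width: 0.0171
gripper_force: 58.5
```

```bash
cat >> h.py <<'E'
M=np.array([.509,.112]);D=np.array([np.cos(np.radians(81.)),np.sin(np.radians(81.))]);N=np.array([-D[1],D[0]])
def st():
    s=ctrl.get_state();e=s['ee_pos'];q=s['tcp_rot'];r=e[:2]-M
    print('guide tcp x %.1f y %.1f z %.1f'%(r@D*1000,r@N*1000,e[2]*1000),'stickdeg %.2f'%(2*np.degrees(np.arctan2(q[2],q[1]))),'F guide',np.round([s['contact_force'][:2]@D,s['contact_force'][:2]@N,s['contact_force'][2]],2),'t',s['time_s'],'grip',s['grip_width'].round(4))
E
python3 - <<'E'
from h import *
st(); snap('wrist','w7.png')
W,im=cloud('wrist');v,u=np.mgrid[0:400,0:640];z=W[...,2]
x=(W[...,:2]-M)@D; y=(W[...,:2]-M)@N
k=(x>-.31)&(x<-.105)&(abs(y)<.03)&(z>.06)&(z<.1)&(u>270)&(u<360)&(v<230)
for a in np.arange(-.30,-.11,.02):
    b=k&(abs(x-a)<.01)
    if b.sum()>5: print(a.round(2),np.percentile(y[b],[5,50,95]).round(4),np.median(z[b]).round(4))
print('tip',np.percentile(x[k],[99,99.8]).round(4))
np.savez('/tmp/w7.npz',**dict(np.load('/tmp/wrist.npz')))
guidefit('w7')
E
```

```text
Traceback (most recent call last):
  File "h.py", line 42, in st
    print('guide tcp x %.1f y %.1f z %.1f'%(r@D*1000,r@N*1000,e[2]*1000),'stickdeg %.2f'%(2*np.degrees(np.arctan2(q[2],q[1]))),'F guide',np.round([s['contact_force'][:2]@D,s['contact_force'][:2]@N,s['contact_force'][2]],2),'t',s['time_s'],'grip',s['grip_width'].round(4))
                                                                                                                                                                                                                                                      ^^^^^^^^^^^^^^^^^^^^^
AttributeError: 'float' object has no attribute 'round'
```

```bash
sed -i "s/s\['grip_width'\].round(4)/s['grip_width']/" h.py
python3 - <<'E'
from h import *
st(); snap('wrist','w7.png')
W,im=cloud('wrist');v,u=np.mgrid[0:400,0:640];z=W[...,2]
x=(W[...,:2]-M)@D; y=(W[...,:2]-M)@N
k=(x>-.31)&(x<-.09)&(abs(y)<.03)&(z>.06)&(z<.1)&(u>270)&(u<360)&(v<230)
for a in np.arange(-.30,-.10,.02):
    b=k&(abs(x-a)<.01)
    if b.sum()>5: print(a.round(2),np.percentile(y[b],[5,50,95]).round(4),np.median(z[b]).round(4))
print('tip',np.percentile(x[k],[99,99.8]).round(4))
np.savez('/tmp/w7.npz',**dict(np.load('/tmp/wrist.npz')))
guidefit('w7')
E
```

```text
guide tcp x -316.1 y 0.2 z 40.5 stickdeg 80.83 F guide [-0.85 -0.61 -0.9 ] t 8.45 grip 0.01712064876991284
-0.28 [-0.0058 -0.0002  0.005 ] 0.0829
-0.26 [-0.0057 -0.0003  0.005 ] 0.0829
-0.24 [-0.0058 -0.0004  0.005 ] 0.0829
-0.22 [-0.0059 -0.0004  0.0049] 0.083
-0.2 [-0.0058 -0.0005  0.0049] 0.083
tip [-0.2065 -0.206 ]Traceback (most recent call last):
  File "<stdin>", line 11, in <module>
  File "h.py", line 33, in guidefit
    f=np.polyfit(xs,m,1); r=np.array(m)-np.polyval(f,xs); g=abs(r)<2*r.std()+1e-4
    raise TypeError("expected non-empty vector for x")
TypeError: expected non-empty vector for x
```

The bar is level and runs on the guide line (−0.4 mm). I'll lower to channel height and check with the top camera.

Emit:
{"api": "send_rows", "payload": {
  "motion": "0 0 -1 0; 0 0 -2 0; 0 0 -3 0; 0 0 -3.6 0; 0 0 -4 0; 0 0 -4 0; 0 0 -4 0; 0 0 -4 0"
}}

```text
time_s: 9.17
ee_pos: [0.4598, -0.1995, 0.0007]
tcp_rot: [0.0, 0.761, 0.649, 0.0]
contact_force: [0.3, -0.7, -1.0]
grip_width: 0.0169
gripper_force: 58.6
```

```bash
python3 - <<'E'
from h import *
st(); im,_,_=snap('top')
W,im=cloud('top');z=W[...,2]
x=(W[...,:2]-M)@D; y=(W[...,:2]-M)@N
k=(x>-.30)&(x<-.06)&(abs(y)<.02)&(z>.033)&(z<.055)
for a in np.arange(-.26,-.10,.02):
    b=k&(abs(x-a)<.01)
    if b.sum()>5: print(a.round(2),np.percentile(y[b],[5,50,95]).round(4),np.median(z[b]).round(4))
h=np.histogram(x[k&(abs(y)<.005)],np.arange(-.13,-.09,.003));print(h)
cv2.imwrite('pics/t2.png',cv2.resize(im[160:260,170:330],None,fx=5,fy=5,interpolation=cv2.INTER_CUBIC)[:,:,::-1])
E
```

```text
guide tcp x -315.4 y -0.1 z 0.7 stickdeg 80.89 F guide [-0.69 -0.41 -0.98] t 9.1667 grip 0.01692053879515015
-0.26 [-0.0056  0.0003  0.0056] 0.0438
-0.24 [-0.005  -0.0001  0.0051] 0.044
-0.22 [-0.0055  0.0002  0.0055] 0.0434
-0.2 [-0.0053 -0.0003  0.0053] 0.0439
-0.18 [-0.0057 -0.0002  0.0051] 0.0436
-0.16 [-0.0058  0.0001  0.0053] 0.0435
-0.14 [-0.0058 -0.0005  0.0051] 0.0428
-0.12 [-0.0057 -0.0004  0.0047] 0.0435
(array([6, 6, 4, 6, 0, 0, 0, 0, 0, 0, 0, 0, 0]), array([-0.13 , -0.127, -0.124, -0.121, -0.118, -0.115, -0.112, -0.109,
       -0.106, -0.103, -0.1  , -0.097, -0.094, -0.091]))
```

View pics/t2.png

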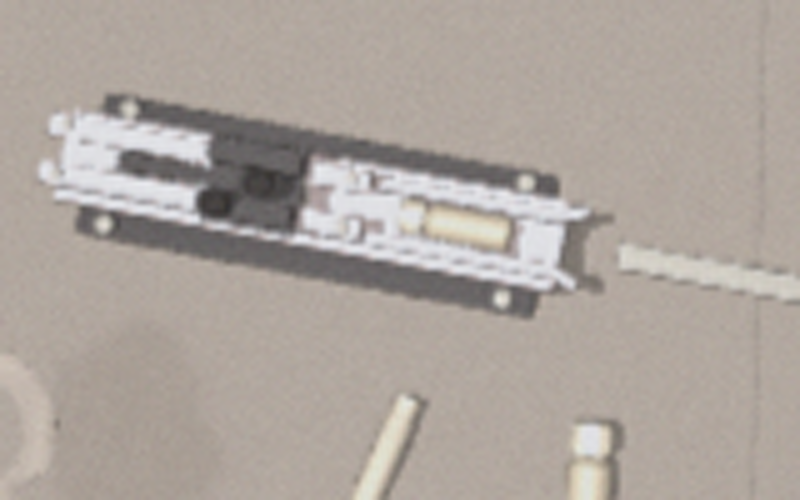

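The tip (crop 622,257) is centred on the lips (590,255) with the bar in line, so I'll enter.

Emit:
{"api": "send_rows", "payload": {
  "motion": "0.08 0.5 -0.05 0; 0.16 1 -0.05 0; 0.25 1.6 -0.05 0; 0.35 2.2 -0.05 0; 0.44 2.8 -0.05 0; 0.54 3.4 -0.05 0; 0.63 4 -0.05 0; 0.7 4.4 -0.05 0"
}}

```text
time_s: 9.88
ee_pos: [0.4666, -0.1541, -0.0001]
tcp_rot: [-0.0, 0.761, 0.649, 0.0]
contact_force: [-0.3, -0.1, -1.2]
grip_width: 0.0172
gripper_force: 58.6
```

Emit:
{"api": "send_rows", "payload": {
  "motion": "0.06 0.4 0 0; 0.13 0.8 0 0; 0.19 1.2 0 0; 0.25 1.6 0 0; 0.32 2 0 0; 0.38 2.4 0 0; 0.44 2.8 0 0; 0.51 3.2 0 0"
}}

```text
time_s: 10.55
ee_pos: [0.4716, -0.123, -0.0]
tcp_rot: [0.0, 0.761, 0.649, 0.0]
contact_force: [0.6, -0.2, -1.2]
grip_width: 0.017
gripper_force: 58.6
```

```bash
python3 - <<'E'
from h import *
st(); snap('top')
W,im=cloud('top');z=W[...,2]
x=(W[...,:2]-M)@D; y=(W[...,:2]-M)@N
for a in np.arange(-.09,.0,.006):
    b=(abs(x-a)<.003)&(abs(y)<.004)&(z>.02); print((a*1000).round(),(np.median(z[b])*1000).round(1) if b.any() else None,end=' | ')
k=(z>.066)&(abs(y)<.02)&(x>0)&(x<.15);print('head',np.percentile(x[k],[1,50,99]),[ (z[k&(abs(x-a)<.003)].max()*1000).round() if (k&(abs(x-a)<.003)).any() else 0 for a in np.arange(0,.12,.006)])
E
```

```text
guide tcp x -237.9 y 0.2 z -0.0 stickdeg 80.89 F guide [-0.12 -0.6  -1.22] t 10.55 grip 0.017036856784293564
-90.0 42.9 | -84.0 43.8 | -78.0 43.7 | -72.0 42.6 | -66.0 43.1 | -60.0 42.1 | -54.0 43.2 | -48.0 43.0 | -42.0 44.2 | -36.0 48.4 | -30.0 49.6 | -24.0 50.6 | -18.0 50.7 | -12.0 49.5 | -6.0 49.9 | head [0.02848101 0.04739184 0.0716751 ] [0, 0, 0, 0, 0, np.float64(76.0), np.float64(85.0), np.float64(88.0), np.float64(86.0), np.float64(81.0), np.float64(82.0), np.float64(82.0), np.float64(74.0), 0, 0, 0, 0, 0, 0, 0]
```

Emit:
{"api": "send_rows", "payload": {
  "motion": "0.08 0.5 0 0; 0.16 1 0 0; 0.24 1.5 0 0; 0.31 2 0 0; 0.39 2.5 0 0; 0.47 3 0 0; 0.55 3.5 0 0; 0.63 4 0 0"
}}

```text
time_s: 11.27
ee_pos: [0.4778, -0.0831, -0.0]
tcp_rot: [0.0, 0.761, 0.649, -0.0]
contact_force: [-0.0, -1.1, -1.9]
grip_width: 0.0171
gripper_force: 58.5
```

Emit:
{"api": "send_rows", "payload": {
  "motion": "0.05 0.3 0 0; 0.09 0.6 0 0; 0.14 0.9 0 0; 0.19 1.2 0 0; 0.24 1.5 0 0; 0.28 1.8 0 0; 0.33 2.1 0 0; 0.38 2.4 0 0"
}}

```text
time_s: 11.93
ee_pos: [0.4816, -0.059, -0.0001]
tcp_rot: [0.0, 0.761, 0.649, -0.0]
contact_force: [0.1, -1.3, -1.8]
grip_width: 0.0172
gripper_force: 58.5
```

```bash
python3 -c "
from h import *
st()"
```

```text
guide tcp x -173.2 y 0.3 z -0.1 stickdeg 80.89 F guide [-1.29 -0.27 -1.83] t 11.9333 grip 0.017203063066341125
```

Emit:
{"api": "send_rows", "payload": {
  "motion": "0.02 0.1 0 0; 0.03 0.2 0 0; 0.05 0.3 0 0; 0.06 0.4 0 0; 0.08 0.5 0 0; 0.1 0.6 0 0; 0.11 0.7 0 0; 0.13 0.8 0 0"
}}

```text
time_s: 12.6
ee_pos: [0.483, -0.0512, -0.0001]
tcp_rot: [0.0, 0.761, 0.649, 0.0]
contact_force: [-0.2, -0.9, -2.3]
grip_width: 0.0174
gripper_force: 58.5
```

```bash
cat >> h.py <<'E'
def knob():
    snap('top'); W,im=cloud('top');z=W[...,2];x=(W[...,:2]-M)@D; y=(W[...,:2]-M)@N
    k=(z>.066)&(z<.12)&(abs(y)<.02)
    print('head mm',[(a,(np.percentile(z[k&(abs(x-a/1000)<.003)],95)*1000).round().item()) for a in range(18,90,6) if (k&(abs(x-a/1000)<.003)).any()])
E
python3 -c "
from h import *
st();knob()"
```

```text
guide tcp x -165.3 y 0.2 z -0.1 stickdeg 80.89 F guide [-0.93  0.04 -2.26] t 12.6 grip 0.017408086625635255
head mm [(30, 75.0), (36, 89.0), (42, 92.0), (48, 91.0), (54, 79.0), (60, 81.0), (66, 82.0), (72, 72.0)]
```

The knob has risen about 6 mm, so the vial is under the catch. I'll continue slowly.

Emit:
{"api": "send_rows", "payload": {
  "motion": "0.01 0.07 0 0; 0.02 0.14 0 0; 0.03 0.21 0 0; 0.04 0.28 0 0; 0.06 0.35 0 0; 0.07 0.42 0 0; 0.08 0.5 0 0; 0.08 0.5 0 0"
}}

```text
time_s: 13.32
ee_pos: [0.4838, -0.046, -0.0001]
tcp_rot: [-0.0, 0.761, 0.649, 0.0]
contact_force: [-0.1, -0.6, -1.5]
grip_width: 0.0171
gripper_force: 58.5
```

```bash
python3 -c "
from h import *
st();knob()"
```

```text
guide tcp x -160.0 y 0.1 z -0.1 stickdeg 80.90 F guide [-0.59 -0.04 -1.52] t 13.3167 grip 0.017115948957299152
head mm [(30, 74.0), (36, 90.0), (42, 92.0), (48, 91.0), (54, 79.0), (60, 81.0), (66, 81.0), (72, 72.0)]
```

Emit:
{"api": "send_rows", "payload": {
  "motion": "0.01 0.05 0 0; 0.02 0.1 0 0; 0.02 0.15 0 0; 0.03 0.2 0 0; 0.04 0.25 0 0; 0.05 0.3 0 0; 0.05 0.3 0 0; 0.05 0.3 0 0"
}}

```text
time_s: 14.03
ee_pos: [0.4843, -0.0431, -0.0]
tcp_rot: [-0.0, 0.761, 0.649, 0.0]
contact_force: [-0.7, -0.4, -1.6]
grip_width: 0.0171
gripper_force: 58.5
```

```bash
python3 -c "
from h import *
st();knob()"
```

```text
guide tcp x -157.0 y 0.1 z -0.0 stickdeg 80.90 F guide [-0.47  0.63 -1.64] t 14.0333 grip 0.017117857873266782
head mm [(30, 74.0), (36, 90.0), (42, 92.0), (48, 91.0), (54, 78.0), (60, 82.0), (66, 81.0), (72, 73.0)]
```

Emit:
{"api": "send_rows", "payload": {
  "motion": "0.01 0.05 0 0; 0.02 0.1 0 0; 0.02 0.15 0 0; 0.03 0.2 0 0; 0.04 0.25 0 0; 0.05 0.3 0 0; 0.05 0.3 0 0; 0.05 0.3 0 0"
}}

```text
time_s: 14.75
ee_pos: [0.4847, -0.0406, -0.0]
tcp_rot: [0.0, 0.761, 0.649, -0.0]
contact_force: [-0.3, -3.0, -0.5]
grip_width: 0.0172
gripper_force: 58.5
```

```bash
python3 -c "
from h import *
st();knob()"
```

```text
guide tcp x -154.5 y 0.1 z -0.0 stickdeg 80.88 F guide [-3.06 -0.14 -0.54] t 14.75 grip 0.0171945025679686
head mm [(30, 73.0), (36, 89.0), (42, 92.0), (48, 92.0), (54, 79.0), (60, 81.0), (66, 80.0), (72, 73.0)]
```

The stop is felt at about 3 N. I'll advance 2 mm more.

Emit:
{"api": "send_rows", "payload": {
  "motion": "0.01 0.04 0 0; 0.01 0.08 0 0; 0.02 0.12 0 0; 0.02 0.16 0 0; 0.03 0.2 0 0; 0.03 0.2 0 0; 0.03 0.2 0 0; 0.03 0.2 0 0"
}}

```text
time_s: 15.47
ee_pos: [0.485, -0.0384, -0.0]
tcp_rot: [0.0, 0.761, 0.649, -0.0]
contact_force: [-0.6, -5.5, -1.9]
grip_width: 0.0174
gripper_force: 58.5
```

```bash
python3 -c "
from h import *
st();knob()"
```

```text
guide tcp x -152.3 y 0.2 z -0.0 stickdeg 80.88 F guide [-5.5  -0.29 -1.89] t 15.4667 grip 0.017432491631857533
head mm [(30, 72.0), (36, 90.0), (42, 92.0), (48, 91.0), (54, 80.0), (60, 81.0), (66, 81.0), (72, 71.0)]
```

Emit:
{"api": "send_rows", "payload": {
  "motion": "0 0.03 0 0; 0.01 0.05 0 0; 0.01 0.07 0 0; 0.01 0.08 0 0; 0.01 0.08 0 0; 0.01 0.08 0 0; 0.01 0.08 0 0; 0.01 0.08 0 0"
}}

```text
time_s: 16.18
ee_pos: [0.4851, -0.0377, -0.0]
tcp_rot: [0.0, 0.761, 0.649, -0.0]
contact_force: [-1.2, -5.2, -1.8]
grip_width: 0.0169
gripper_force: 58.5
```

```bash
python3 -c "
from h import *
st();knob()"
```

```text
guide tcp x -151.6 y 0.1 z -0.0 stickdeg 80.88 F guide [-5.33  0.41 -1.76] t 16.1833 grip 0.016912143698201442
head mm [(30, 72.0), (36, 90.0), (42, 91.0), (48, 91.0), (54, 81.0), (60, 80.0), (66, 81.0), (72, 73.0)]
```

Emit:
{"api": "send_rows", "payload": {
  "motion": "0 0.03 0 0; 0.01 0.05 0 0; 0.01 0.08 0 0; 0.02 0.1 0 0; 0.02 0.1 0 0; 0.02 0.1 0 0; 0.02 0.1 0 0; 0.02 0.1 0 0"
}}

```text
time_s: 16.9
ee_pos: [0.4854, -0.0364, -0.0001]
tcp_rot: [0.0, 0.761, 0.649, 0.0]
contact_force: [0.7, -4.2, -1.5]
grip_width: 0.0172
gripper_force: 58.5
```

```bash
python3 -c "
from h import *
st();knob()"
```

```text
guide tcp x -150.3 y 0.1 z -0.1 stickdeg 80.90 F guide [-4.03 -1.33 -1.5 ] t 16.9 grip 0.01724644555261345
head mm [(30, 73.0), (36, 84.0), (42, 86.0), (48, 86.0), (54, 80.0), (60, 81.0), (66, 82.0), (72, 73.0)]
```

The knob has dropped to 86, so the catch has engaged. I'll draw the stick out gently.

Emit:
{"api": "send_rows", "payload": {
  "motion": "-0.02 -0.1 0 0; -0.03 -0.2 0 0; -0.06 -0.4 0 0; -0.09 -0.6 0 0; -0.13 -0.8 0 0; -0.16 -1 0 0; -0.19 -1.2 0 0; -0.24 -1.5 0 0"
}}

```text
time_s: 17.62
ee_pos: [0.483, -0.0514, -0.0]
tcp_rot: [-0.0, 0.761, 0.649, 0.0]
contact_force: [-0.4, 0.3, -1.3]
grip_width: 0.0173
gripper_force: 58.5
```

```bash
python3 -c "
from h import *
st();knob()"
```

```text
guide tcp x -165.5 y 0.1 z -0.0 stickdeg 80.91 F guide [ 0.2   0.43 -1.34] t 17.6167 grip 0.017300106095120938
head mm [(30, 73.0), (36, 85.0), (42, 86.0), (48, 85.0), (54, 78.0), (60, 82.0), (66, 81.0), (72, 73.0)]
```

Emit:
{"api": "send_rows", "payload": {
  "motion": "-0.13 -0.8 0 0; -0.25 -1.6 0 0; -0.38 -2.4 0 0; -0.51 -3.2 0 0; -0.63 -4 0 0; -0.76 -4.8 0 0; -0.89 -5.6 0 0; -1.01 -6.4 0 0"
}}

```text
time_s: 18.33
ee_pos: [0.4727, -0.1164, -0.0]
tcp_rot: [0.0, 0.761, 0.649, 0.0]
contact_force: [-0.1, -0.9, -1.3]
grip_width: 0.0173
gripper_force: 58.5
```

Emit:
{"api": "send_rows", "payload": {
  "motion": "-0.14 -0.9 0 0; -0.28 -1.8 0 0; -0.43 -2.7 0 0; -0.57 -3.6 0 0; -0.71 -4.5 0 0; -0.85 -5.4 0 0; -1 -6.3 0 0; -1.14 -7.2 0 0"
}}

```text
time_s: 19.0
ee_pos: [0.4613, -0.1884, -0.0001]
tcp_rot: [0.0, 0.761, 0.649, 0.0]
contact_force: [1.1, -0.4, -2.0]
grip_width: 0.0172
gripper_force: 58.5
```

Emit:
{"api": "send_rows", "payload": {
  "motion": "-0.14 -0.9 0 0; -0.28 -1.8 0 0; -0.38 -2.4 0 0; -0.38 -2.4 0 0; -0.38 -2.4 0 0; -0.38 -2.4 0 0; -0.38 -2.4 0 0; -0.38 -2.4 0 0"
}}

```text
time_s: 19.67
ee_pos: [0.4578, -0.2108, -0.0001]
tcp_rot: [-0.0, 0.761, 0.649, 0.0]
contact_force: [-0.2, -0.6, -1.4]
grip_width: 0.0173
gripper_force: 58.5
```

```bash
python3 - <<'E'
from h import *
st();knob()
W,im=cloud('top');z=W[...,2];x=(W[...,:2]-M)@D; y=(W[...,:2]-M)@N
k=(abs(y)<.004)&(z>.02)
print([((a),(np.median(z[k&(abs(x-a/1000)<.003)])*1000).round(1).item()) for a in range(-150,20,6) if (k&(abs(x-a/1000)<.003)).any()])
E
```

```text
guide tcp x -326.8 y 0.0 z -0.1 stickdeg 80.96 F guide [-0.64  0.13 -1.39] t 19.6667 grip 0.017347522315088414
head mm [(30, 73.0), (36, 85.0), (42, 86.0), (48, 85.0), (54, 82.0), (60, 81.0), (66, 82.0), (72, 73.0)]
[(-150, 43.6), (-144, 43.6), (-138, 42.7), (-132, 44.1), (-90, 31.5), (-84, 33.6), (-78, 33.6), (-72, 33.8), (-66, 33.3), (-60, 32.9), (-54, 33.0), (-48, 33.6), (-42, 33.7), (-36, 34.3), (-30, 33.7), (-24, 33.0), (-18, 32.9), (-12, 34.5), (-6, 34.2), (0, 34.3), (6, 33.2), (12, 33.8), (18, 34.0)]
```

The trough is empty, the knob is down and the stick is clear. I'll set the stick down.

Emit:
{"api": "send_rows", "payload": {
  "motion": "-0.1 -1 0 0; -0.3 -2 0 0; -0.4 -3 -0.4 0; -0.4 -3 -0.8 0; -0.4 -3 -1.2 0; -0.4 -3 -1.5 0; -0.4 -3 -1.7 0; -0.4 -3 -1.75 0"
}}

```text
time_s: 20.38
ee_pos: [0.4534, -0.2408, -0.0181]
tcp_rot: [-0.001, 0.761, 0.649, -0.0]
contact_force: [1.0, 0.5, -1.6]
grip_width: 0.0169
gripper_force: 58.5
```

Emit:
{"api": "send_rows", "payload": {
  "motion": "0 0 -0.05 0; 0 0 -0.1 0; 0 0 -0.14 0; 0 0 -0.16 0; 0 0 -0.16 0; 0 0 -0.16 0; 0 0 -0.16 0; 0 0 -0.16 0"
}}

```text
time_s: 21.05
ee_pos: [0.4537, -0.2415, -0.0191]
tcp_rot: [0.0, 0.761, 0.649, 0.0]
contact_force: [-0.1, -0.1, -1.7]
grip_width: 0.0173
gripper_force: 58.5
```

Emit:
{"api": "send_rows", "payload": {
  "motion": "0 0 -0.02 0; 0 0 -0.04 0; 0 0 -0.06 0; 0 0 -0.08 0; 0 0 -0.08 0; 0 0 -0.08 0; 0 0 -0.08 0; 0 0 -0.08 0"
}}

```text
time_s: 21.72
ee_pos: [0.4537, -0.2415, -0.0193]
tcp_rot: [-0.0, 0.761, 0.649, 0.0]
contact_force: [-1.9, 1.2, 6.5]
grip_width: 0.0175
gripper_force: 59.8
```

Standing on the table. I'll release and rise.

Emit:
{"api": "send_rows", "payload": {
  "motion": "0 0 0.04 0; 0 0 0.04 0; 0 0 0.04 0; 0 0 0.04 0; 0 0 0.04 0; 0 0 0.04 0; 0 0 0.04 0; 0 0 0.04 0",
  "jaw": 4.5
}}

```text
time_s: 22.38
ee_pos: [0.4536, -0.2415, -0.0196]
tcp_rot: [0.0, 0.761, 0.649, 0.0]
contact_force: [0.4, 0.4, -0.0]
grip_width: 0.0451
gripper_force: 0.0
```

Emit:
{"api": "send_rows", "payload": {
  "motion": "0 0 1 0; 0 0 2 0; 0 0 3.5 0; 0 0 6 0; 0 0 9 0; 0 0 12 0; 0 0 14 0; 0 0 15 0"
}}

```text
time_s: 23.05
ee_pos: [0.4552, -0.2427, 0.1341]
tcp_rot: [0.002, 0.761, 0.649, 0.002]
contact_force: [0.2, -0.6, -0.7]
grip_width: 0.0452
gripper_force: 0.0
```

Emit:
{"api": "send_rows", "payload": {
  "motion": "-1 -2 1 0; -2 -4 2 0; -3 -6 3 0; -3 -8 4 0; -3 -10 4 0; -3 -10 4 0; -3 -10 4 0; -3 -10 4 0"
}}

```text
time_s: 23.72
ee_pos: [0.4234, -0.3404, 0.1699]
tcp_rot: [-0.001, 0.761, 0.649, 0.0]
contact_force: [0.8, -0.1, -0.2]
grip_width: 0.0448
gripper_force: 0.0
```

```bash
python3 - <<'E'
from h import *
st();knob();im,_,_=snap('top','t9.png')
W,im=cloud('top');z=W[...,2];x=(W[...,:2]-M)@D; y=(W[...,:2]-M)@N
k=(abs(y)<.004)&(z>.01)
print([((a),(np.median(z[k&(abs(x-a/1000)<.004)])*1000).round(1).item()) for a in range(-390,-130,12) if (k&(abs(x-a/1000)<.004)).any()])
E
```

```text
guide tcp x -460.2 y 13.8 z 169.9 stickdeg 80.91 F guide [ 0.02 -0.76 -0.15] t 23.7167 grip 0.044845633112644015
head mm [(30, 74.0), (36, 83.0), (42, 86.0), (48, 86.0), (54, 80.0), (60, 80.0), (66, 81.0), (72, 74.0)]
[(-390, 39.6), (-378, 40.2), (-366, 40.2), (-354, 39.3), (-342, 37.3), (-330, 24.7), (-318, 23.0), (-306, 23.6), (-294, 24.7), (-282, 23.7), (-270, 22.7), (-258, 23.8), (-246, 23.5), (-234, 23.7), (-222, 23.3), (-210, 23.7), (-198, 24.2), (-186, 23.0), (-174, 22.9), (-162, 23.9)]
```

View pics/t9.png

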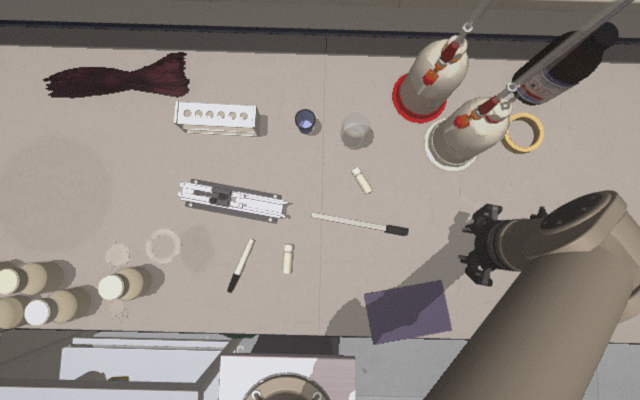

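The stick stands upright at (312–407, 215–231), with its handle top at 40 mm and bar top at 24 mm. The trough is empty, the knob is down, and the rack, cup and jar have not moved.

```bash
python3 -c "
from rig import finish_job
print(finish_job())"
```

```text
the job is handed in; nothing more can be done
None
```

The vial is home behind the catch by all signs (stop felt at about 5 N, knob dropped back and stayed down after the stick left), the stick is standing on its handle, the rack, cup and jar are untouched, and the job was handed in at about 24 s.

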